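# Select the third filter on the photometer and take a reading

## Robot

A 6-joint arm with a two-finger parallel gripper is mounted at the origin on the work surface. World frame = base frame: x ahead of the robot, y to its left, z up, the work surface at z = 0. Lengths are in m, angles in degrees, forces in N, time in s.
With the tool pointing down it reaches from about 0.4 to 0.825 m from the base axis. Payload 7 kg.
Tool frame: the origin (TCP) lies on the centre line of the jaws, within the pads' length; the fingertips stand 19 mm ahead of it and the grasp point (between the pads) is the TCP; z points along the fingers, y is the line along which they close (so a half turn about z gives the same grasp; the last joint's range is limited). The gripper opens to 88 mm and grips with 3 to 60 N. Pads are 19 mm wide; open, the fingers measure 130 mm over their backs; the gripper's body (78 mm by 193 mm) begins 47 mm behind the grasp point.
Start: joints at [84.402, 20.546, 0.682, 0, -70.136, -16.507], TCP at [0.254, 0.625, 0.246] pointing down, gripper open.
Joint ranges: [-176.03, 176.03], [-82.01, 121.73], [-58.28, 71.71], [-173.87, 95.51], [-174.79, -0.11], [-173.66, 173.66]. Speed limits (degrees/s): [136.94, 136.94, 172.46, 180, 180, 180].

## Interface

Orientations are given as [roll, pitch, yaw] about the fixed x, y, z axes, in that order (R = Rz(yaw) Ry(pitch) Rx(roll)).
In Python, from bench import robot, snapshot, job gives the robot as it stands. The module is installed in compiled form; this text tells all that it offers.
- The arm moves only by the shell command python3 -m pendant 'ROWS' [OPENING] [FORCE]. ROWS is JSON, a list of rows, each a list of 4 numbers: the shift along the tool's x, y, z in mm, then the turn about the tool's z in degrees. In form: [[x, y, z, yaw], ...]. A call has exactly 10 rows; each row is the pose to reach, as a shift and turn from the pose commanded when the call began, along the tool's axes at that moment; what a row does not reach only later rows make up. A row lasts 1/10 s, in which the tool goes at most 50 mm and 8.59 degrees, less where a joint would pass 70% of its speed; a pose out of reach is approached as far as the arm can. A call with a gripper value outside its range is refused whole. OPENING is the finger opening in mm, from 0 to 87.6, set as the call begins (- or left out, the last holds). The fingers move at their own pace and stop on an object; FORCE is the grip in N (left out, the last holds). Time passes only in rows, so rows that repeat a pose let the fingers close, or fill a call up. It gives the time, the measured TCP pose, the force, the opening and the grip force at its end, in the units of the state.
- robot.sense(): the state, without advancing time (a new reading comes with each control period).
- snapshot(name): name is "scene" or "top"; returns a dict with "image" (420x560x3 uint8, red, green, blue), "mtx" (3x3 intrinsics, pixels), "extrinsics" (4x4, takes a point from world to camera coordinates). Camera axes: x right, y up, looking along -z (the intrinsics and any distortion apply to the point x, -y, -z); pixel columns grow to the right and rows downward; lengths in m; the calibration is good to about 2 mm. A picture is of the moment at which its call begins. There is no depth.
- job.job_done(): hands the job in; it is judged then, once.
The state is a dict: "time": time; "joint_positions": joint angles; "joint_vel": joint speeds; "joint_efforts": joint torques, N m; "eef_pos": TCP position; "eef_rot": TCP orientation; "contact_force": force on the tool from outside, world axes, zero at the start; "ft_torque": the same for the moment, N m; "gripper_width": finger opening in m; "gripper_force": force on a finger pad.
Only numpy, scipy, OpenCV 4.12 (cv2) and the standard library are available. Lean on these libraries where they do the work, as an engineer would, in place of code of your own. Each camera call takes 0.05 s, during which the arm holds its last target. There are 200 camera calls.

## Task

With a fingertip, gently push the photometer's red filter lever along its slot, click by click, until it sits in its third detent (the home position does not count as one; the third is the one at the orange dot), and never let it run on past that detent. Then press the green read button fully down with a fingertip and let it come back up. Pinch nothing, and leave the bottle, vial, scanner and marker where they are.

Things in the scene. Friction and masses are not known exactly. Their poses are not given: they have to be found in the camera images.
- photometer: White filter photometer, 240 x 300 mm (own x, y), fixed; flat grey deck on top, 90 mm above the table. Origin: centre of its underside; own x points away from the operator, y to the operator's left, z up. Lever slot along y at x = -55 mm; green button at (-55, 95). Display and port cap behind x = +15 rise at most 20 mm above the deck; the rest of the deck is bare but for the vial.
- lever (a joint): Lever travel in m along the photometer's own +y. Home 0; detents 1 to 5 at 0.014, 0.028, 0.042 (third), 0.056, 0.070; stops 3 mm beyond home and the fifth. Starts in home. Resistance rises smoothly to about 6 N some 4 mm out of a detent, fades to nothing half-way to the next (7 mm), then the lever snaps into that one by itself and stays; let go before half-way, it springs back.
- lever_top (a point): Centre of the top face of the red lever tab, 130 mm above the table. The tab is 26 mm along the photometer's x, 10 mm along its y, and reaches from 6 to 40 mm above the deck; a fingertip beside it pushes it along.
- third_detent (a point): Point on the deck in mid-slot where the lever stands in its third detent (lever_top is then 40 mm straight above). Painted on the deck 26 mm towards the operator's side of the slot: a white bar at home, then a dot at each detent every 14 mm, dark blue but for the third, bigger and orange. Axes as the photometer's.
- read (a joint): Travel of the green read button in m: 0 is up, 0.006 fully down, where its spring pushes back with about 5 N; it comes back up when let go.
- read_top (a point): Centre of the top face of the green button (26 mm across, in a low black housing on the deck), at the height of the button as it stands; it is pressed straight down.
- vial: Small amber vial with a blue cap, 24 mm across, 50 mm high, standing loose on the photometer's deck behind the lever slot; origin at the centre of its underside. Leave it alone.
- reagent: White reagent bottle, 52 mm across, 115 mm high, standing on the table left of the photometer; origin at the centre of its underside. Leave it alone.
- scanner: Dark blue-grey hand scanner on a round foot, about 72 mm wide, 102 mm high, standing on the table right of the photometer; origin at the centre of its underside. Leave it alone.
- marker: Pink marker pen, 16 x 125 x 14 mm (long along its own y), lying on the table on the operator's side of the photometer; origin at the centre of its underside. Leave it alone.

How it is judged:
By the outcome, as a careful person would: the job done as asked, in the order asked, and still so for the second after the job is handed in, with the robot touching nothing.
It also fails if it takes over 53 s, if anything falls off the work surface, if the arm or the gripper's body presses on something with over 40 N, if the wrist force passes 120 N, or if a joint passes its speed limit or range.

## Working session

There is one attempt and no reset: what is moved stays moved. The work goes in short steps, Python scripts to look and compute and a shell command to move; the robot and the scene stay as the last step left them, time stands still between calls to the robot, and variables do not carry over. Pictures are saved under pics/ and viewed, at most 10 in all, crops included, and the job is handed in when it is done.

```bash
mkdir -p pics; python3 - <<'E'
from bench import robot, snapshot
import cv2
for n in("scene","top"):
    s=snapshot(n); cv2.imwrite(f"pics/{n}0.png",cv2.cvtColor(s["image"],cv2.COLOR_RGB2BGR)); print(s["mtx"],s["extrinsics"],[k for k in s])
r=robot.sense(); print(r["time"],r["eef_pos"],r["eef_rot"],r["gripper_width"])
E
```

```text
[[422.94023814   0.         278.51782891]
 [  0.         422.94023814 213.39231656]
 [  0.           0.           1.        ]] [[ 0.33487004  0.94195482 -0.02414911 -0.24501542]
 [-0.5305943   0.20968451  0.82128076  0.21798903]
 [ 0.77867307 -0.26220894  0.57001292 -1.42413315]
 [ 0.          0.          0.          1.        ]] ['image', 'mtx', 'extrinsics']
[[468.41138831   0.         281.37067396]
 [  0.         468.41138831 205.89034983]
 [  0.           0.           1.        ]] [[-0.00987148 -0.99981007  0.01680383  0.04838238]
 [ 0.98480473 -0.00680677  0.17353188 -0.61182414]
 [-0.17338454  0.01826151  0.98468488 -1.03330721]
 [ 0.          0.          0.          1.        ]] ['image', 'mtx', 'extrinsics']
0.1 [0.25385172 0.625009   0.2446879 ] [ 1.79913681e+02 -5.15183334e-03 -2.21108168e+01] 0.08748070119914664
```

View pics/scene0.png

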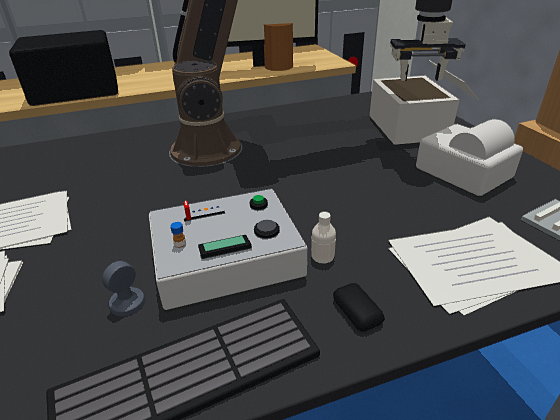

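View pics/top0.png

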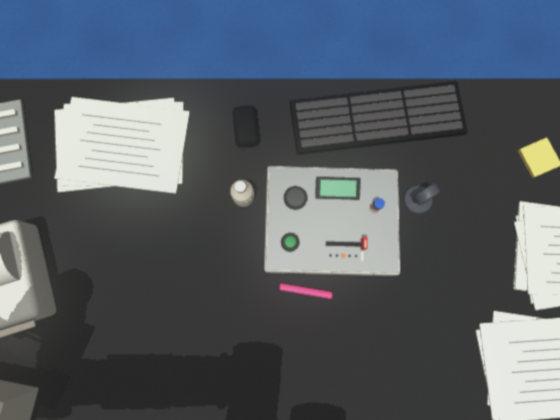

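Scene: the white photometer sits centrally, with its red lever at (187,211) and green button at (258,202). Top view: lever (365,243), orange dot (343,256), button (290,242), vial cap (379,203), bottle (242,192), marker (305,291). I'll localise them with the calibration.

```bash
cat > h.py <<'E'
import numpy as np, cv2
def ray(s,px,z):
    K,E=s["mtx"],np.array(s["extrinsics"]); R,t=E[:3,:3],E[:3,3]
    d=np.linalg.inv(K)@[px[0],px[1],1]; d=R.T@(d*[1,-1,-1]); c=-R.T@t
    return c+d*(z-c[2])/d[2]
def proj(s,p):
    E=np.array(s["extrinsics"]); q=E[:3,:3]@p+E[:3,3]; q=s["mtx"]@(q*[1,-1,-1]); return q[:2]/q[2]
def blob(s,lo,hi,roi,smin=120,vmin=60):
    h=cv2.cvtColor(s["image"],cv2.COLOR_RGB2HSV); m=cv2.inRange(h,(lo,smin,vmin),(hi,255,255))
    x0,y0,x1,y1=roi; k=np.zeros_like(m); k[y0:y1,x0:x1]=m[y0:y1,x0:x1]
    v,u=np.nonzero(k); return np.array([u.mean(),v.mean()]),len(u),(u.min(),u.max(),v.min(),v.max())
E
python3 - <<'E'
from bench import snapshot
from h import *
t=snapshot("top"); s=snapshot("scene")
h=cv2.cvtColor(t["image"],cv2.COLOR_RGB2GRAY)
m=(h>110).astype(np.uint8); m[:, :258]=0; m[:,408:]=0; m[:160]=0; m[282:]=0
m=cv2.morphologyEx(m,cv2.MORPH_CLOSE,np.ones((25,25)))
c=max(cv2.findContours(m,0,2)[0],key=cv2.contourArea); r=cv2.minAreaRect(c); b=cv2.boxPoints(r)
print(r); [print(p,ray(t,p,.09)) for p in b]; print("ctr",ray(t,r[0],.09))
for n,im,roi,z,lo,hi in [("red t",t,(355,230,375,252),.13,0,8),("orange t",t,(336,250,350,262),.09,8,25),("green t",t,(278,230,303,254),.105,45,85),
  ("red s",s,(178,198,196,224),.13,0,8),("orange s",s,(200,203,213,215),.09,8,25),("green s",s,(245,190,272,212),.105,45,85),("blue t",t,(370,193,388,212),.14,100,130)]:
    try: p,k,bb=blob(im,lo,hi,roi); print(n,p,k,bb,ray(im,p,z))
    except Exception as e: print(n,e)
a=cv2.cvtColor(np.hstack([cv2.resize(t["image"][180:270,265:395],None,fx=3,fy=5,interpolation=cv2.INTER_CUBIC),cv2.resize(s["image"][190:280,145:275],None,fx=3,fy=5,interpolation=cv2.INTER_CUBIC)]),cv2.COLOR_RGB2BGR); cv2.imwrite("pics/crop1.png",a)
E
```

```text
((333.0815734863281, 220.5227813720703), (136.44195556640625, 106.6449203491211), 1.569354772567749)
[263.42584 271.95688] [0.45950279 0.08455872 0.09      ]
[266.3465  165.35196] [0.69949191 0.07714978 0.09      ]
[402.7373  169.08868] [ 0.68902757 -0.23378224  0.09      ]
[399.81665 275.6936 ] [ 0.44861349 -0.21411203  0.09      ]
ctr [ 0.57176223 -0.07114028  0.09      ]
red t [363.41176471 241.88235294] 34 (np.int64(362), np.int64(366), np.int64(237), np.int64(248)) [ 0.51961447 -0.12934106  0.13      ]
orange t [342.875 255.125] 8 (np.int64(342), np.int64(344), np.int64(254), np.int64(256)) [ 0.49462229 -0.09052387  0.09      ]
green t zero-size array to reduction operation minimum which has no identity
red s [186.94805195 210.25974026] 77 (np.int64(183), np.int64(190), np.int64(201), np.int64(219)) [ 0.54624127 -0.13513933  0.13      ]
orange s [205.5 208.5] 8 (np.int64(204), np.int64(207), np.int64(208), np.int64(209)) [ 0.49358157 -0.0899023   0.09      ]
green s [257.96428571 199.04761905] 84 (np.int64(253), np.int64(263), np.int64(195), np.int64(203)) [0.52249112 0.02729276 0.105     ]
blue t [378.55696203 203.15189873] 79 (np.int64(374), np.int64(383), np.int64(199), np.int64(208)) [ 0.60141911 -0.16327584  0.14      ]h.py:11: RuntimeWarning: Mean of empty slice.
  v,u=np.nonzero(k); return np.array([u.mean(),v.mean()]),len(u),(u.min(),u.max(),v.min(),v.max())
  ret = ret.dtype.type(ret / rcount)
```

View pics/crop1.png

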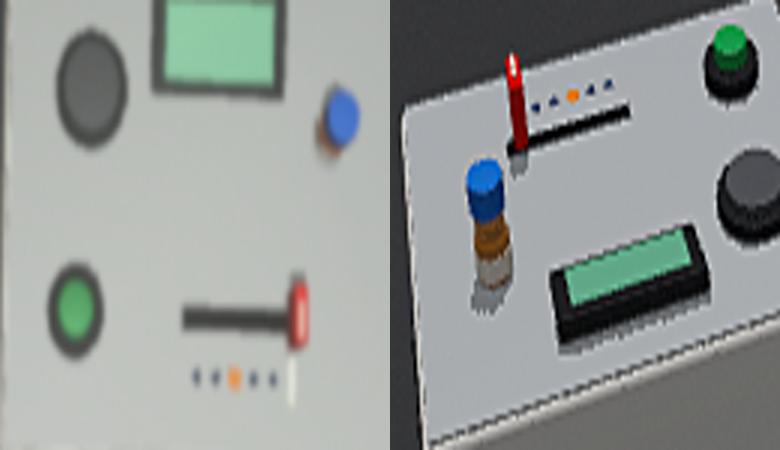

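```bash
cat > fit.py <<'E'
from bench import snapshot
from h import *
from scipy.optimize import least_squares
t=snapshot("top"); s=snapshot("scene")
T=lambda x,y:(265+x/3-.4,180+y/5-.4); S=lambda x,y:(145+(x-390)/3-.4,190+y/5-.4)
# (model x, y, hasH, z), top px, scene px
M=[((-81,42,1,90),T(235,379),S(573,97)),((-81,70,1,90),T(197,377),S(608,84)),((-81,14,1,90),T(273,380),S(536,107)),((-81,28,1,90),T(254,379),S(554,102)),
((-81,56,1,90),T(215,378),S(590,90)),((-55,95,0,-1),T(76,309),S(730,42)),((-55,0,1,130),T(302,305),S(513,62))]
def W(p,m):
    x,y,yaw,h,zb=p[:5]; mx,my=m[0],m[1]+h*m[2]; z=zb if m[3]<0 else m[3]
    c,q=np.cos(yaw),np.sin(yaw); return np.array([x+c*mx-q*my,y+q*mx+c*my,z])/1000
def res(p):
    return np.concatenate([np.r_[proj(t,W(p,m))-a,proj(s,W(p,m))-b] for m,a,b in M]+[[(p[4]-106)/4]])
f=least_squares(res,[572,-71,0,-50,106],x_scale=[10,10,.05,10,5],loss="soft_l1")
p=f.x
if __name__=="__main__":
    print(p,np.degrees(p[2])); print(res(p)[:-1].reshape(-1,4).round(1))
    for n,m in dict(orange=(-81,42,1,90),home=(-55,0,1,130),third=(-55,42,1,130),btn=(-55,95,0,-1)).items(): print(n,W(p,m))
    for c in [(-120,150,0,90),(120,150,0,90),(120,-150,0,90),(-120,-150,0,90)]: print(c[:2],proj(t,W(p,c)),proj(s,W(p,c)))
E
python3 fit.py
```

```text
[ 5.76056293e+02 -6.97092132e+01 -2.73394961e-02 -6.49816816e+01
  1.07918512e+02] -1.5664377424327343
[[-0.1 -0.2 -0.3 -0.2]
 [-0.1 -0.   0.2  0. ]
 [-0.1 -0.2 -0.2  0.1]
 [-0.1 -0.1 -0.1 -0.1]
 [ 0.2 -0.1  0.1 -0. ]
 [-0.1  0.2 -0.1  0.3]
 [-0.1  1.4  0.2  1.5]]
orange [ 0.49445833 -0.09046808  0.09      ]
home [ 0.5193005  -0.13316313  0.13      ]
third [ 0.52044862 -0.09117882  0.13      ]
btn [0.52367378 0.02675877 0.10791851]
(-120, 150) [263.902946   271.62946882] [272.63570326 186.77009376]
(120, 150) [266.43131333 165.08699332] [308.32097701 245.036029  ]
(120, -150) [397.93654805 167.88685221] [155.56165529 279.90057969]
(-120, -150) [400.7598449 274.1224389] [147.07361674 210.45090256]
```

```bash
python3 -m pendant '[[15,17,0,-1],[45,53,0,-4],[77,91,0,-7],[110,129,0,-10],[143,168,0,-13],[176,207,0,-16],[209,246,0,-18],[240,282,0,-20],[268,315,0,-20.5],[290,341,0,-20.5]]' 0 40
```

```text
time: 1.3
eef_pos: [0.3945, 0.1979, 0.2459]
eef_rot: [-180.0, -0.0, -1.6]
contact_force: [0.9, 1.0, -0.1]
gripper_width: 0.0129
gripper_force: 0.0
```

```bash
python3 -m pendant '[[15,25,0,0],[30,68,0,0],[46,112,0,0],[62,157,0,0],[78,202,0,0],[94,247,0,0],[108,291,15,0],[120,330,35,0],[130,356,50,0],[134,368.5,60,0]]'; python3 - <<'E'
from bench import snapshot,robot
import cv2,numpy as np
a=snapshot("scene")["image"][150:270,130:290]; b=snapshot("top")["image"][170:290,270:430]
cv2.imwrite("pics/a.png",cv2.cvtColor(cv2.resize(np.hstack([a,b]),None,fx=2.5,fy=2.5,interpolation=2),cv2.COLOR_RGB2BGR)); r=robot.sense(); print(r["eef_pos"],r["gripper_width"],r["contact_force"])
E
```

```text
time: 2.3
eef_pos: [0.5178, -0.174, 0.184]
eef_rot: [180.0, 0.1, -1.7]
contact_force: [-0.7, 0.6, 0.6]
gripper_width: 0.0006
gripper_force: 0.0
[ 0.51720349 -0.17300035  0.1837307 ] -1.307537296453841e-05 [-0.3995814   0.5533204   1.15055705]
```

View pics/a.png

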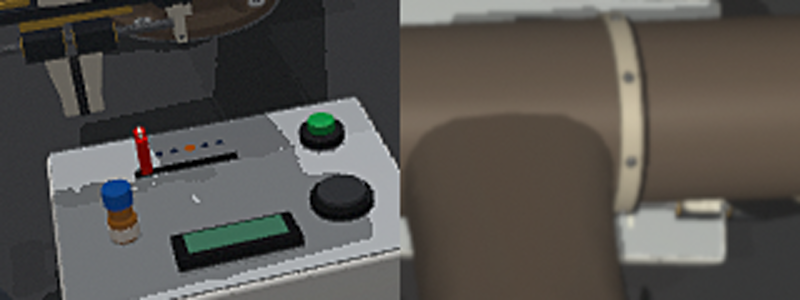

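The closed fingers hover to the right (−y) of the lever, clear of everything. Descending beside it.

```bash
python3 -m pendant '[[0,0,5,0],[0,0,13,0],[0,0,22,0],[0,0,31,0],[0,0,40,0],[0,0,48,0],[0,0,54,0],[0,0,57,0],[0,0,57,0],[0,0,57,0]]'; python3 - <<'E'
from bench import snapshot,robot
import cv2,numpy as np
a=snapshot("scene")["image"][150:250,130:270]
cv2.imwrite("pics/b.png",cv2.cvtColor(cv2.resize(a,None,fx=5,fy=5,interpolation=2),cv2.COLOR_RGB2BGR)); r=robot.sense(); print(r["eef_pos"],r["contact_force"])
E
```

```text
time: 3.4
eef_pos: [0.5182, -0.1719, 0.1288]
eef_rot: [180.0, -0.0, -1.6]
contact_force: [0.2, -0.3, 0.4]
gripper_width: 0.0007
gripper_force: 0.0
[ 0.51825576 -0.17189133  0.12888135] [0.20587766 0.8342074  0.39319534]
```

View pics/b.png

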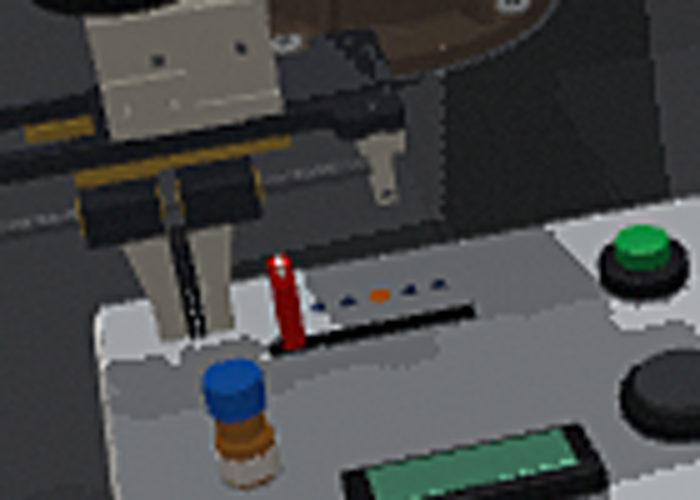

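```bash
python3 -m pendant '[[0,-2,0,0],[0,-5,0,0],[0,-8,0,0],[0,-11,0,0],[0,-13,0,0],[0,-14,0,0],[0,-15,0,0],[0,-16,0,0],[0,-17,0,0],[0,-17,0,0]]'; python3 -m pendant '[[0,-0.5,0,0],[0,-1,0,0],[0,-1.5,0,0],[0,-2,0,0],[0,-2.5,0,0],[0,-3,0,0],[0,-3.5,0,0],[0,-4,0,0],[0,-4,0,0],[0,-4,0,0]]'
```

```text
time: 4.45
eef_pos: [0.5185, -0.1548, 0.1286]
eef_rot: [180.0, 0.0, -1.6]
contact_force: [-0.4, -0.3, -0.8]
gripper_width: 0.0005
gripper_force: 0.0
time: 5.45
eef_pos: [0.5186, -0.151, 0.1286]
eef_rot: [180.0, 0.0, -1.6]
contact_force: [0.4, -5.4, -0.6]
gripper_width: 0.0002
gripper_force: 2.4
```

```bash
python3 -m pendant '[[0,-0.3,0,0],[0,-0.6,0,0],[0,-0.9,0,0],[0,-1.2,0,0],[0,-1.5,0,0],[0,-1.5,0,0],[0,-1.5,0,0],[0,-1.5,0,0],[0,-1.5,0,0],[0,-1.5,0,0]]'; python3 -m pendant '[[0,-0.3,0,0],[0,-0.6,0,0],[0,-0.9,0,0],[0,-1.2,0,0],[0,-1.5,0,0],[0,-1.5,0,0],[0,-1.5,0,0],[0,-1.5,0,0],[0,-1.5,0,0],[0,-1.5,0,0]]'
```

```text
time: 6.45
eef_pos: [0.5186, -0.1493, 0.1286]
eef_rot: [180.0, 0.0, -1.6]
contact_force: [0.4, -4.9, -0.1]
gripper_width: 0.0004
gripper_force: 2.3
time: 7.45
eef_pos: [0.5187, -0.1478, 0.1285]
eef_rot: [-180.0, 0.0, -1.6]
contact_force: [0.5, -1.5, 0.2]
gripper_width: 0.0005
gripper_force: 0.4
```

```bash
cat > lev.py <<'E'
from fit import *
from bench import robot
# lever: red top pixels in scene view -> model travel
hh=cv2.cvtColor(s["image"],cv2.COLOR_RGB2HSV); m=(cv2.inRange(hh,(0,120,60),(7,255,255))|cv2.inRange(hh,(173,120,60),(180,255,255)))
m[:190]=0;m[225:]=0;m[:,:175]=0;m[:,235:]=0
v,u=np.nonzero(m); c=np.array([u.mean(),v.mean()])
q=[np.linalg.norm(proj(s,W(p,(-55,L,1,113)))-c) for L in np.arange(-5,75,.5)]
print("lever mm (cam) ",np.arange(-5,75,.5)[np.argmin(q)],min(q),len(u)); r=robot.sense(); print(r["time"],r["eef_pos"],r["contact_force"])
E
python3 lev.py; python3 -m pendant '[[0,-0.5,0,0],[0,-1,0,0],[0,-1.5,0,0],[0,-2,0,0],[0,-3,0,0],[0,-4,0,0],[0,-5,0,0],[0,-6,0,0],[0,-6,0,0],[0,-6,0,0]]'; python3 lev.py
```

```text
lever mm (cam)  6.5 0.45338475167745607 79
7.55 [ 0.51867849 -0.14783027  0.1285592 ] [-0.63710534 -0.75604605 -0.07679573]
time: 8.55
eef_pos: [0.5189, -0.1418, 0.1286]
eef_rot: [180.0, -0.0, -1.6]
contact_force: [-0.2, -1.3, -0.4]
gripper_width: 0.0004
gripper_force: 0.0
lever mm (cam)  14.0 0.2709622801522387 81
8.65 [ 0.51883241 -0.14183301  0.12856167] [ 0.06703302 -0.52365005 -0.03366681]
```

First detent reached (camera agrees). Second click.

```bash
python3 -m pendant '[[0,-1,0,0],[0,-2,0,0],[0,-3,0,0],[0,-4,0,0],[0,-5,0,0],[0,-6,0,0],[0,-7,0,0],[0,-7.5,0,0],[0,-8,0,0],[0,-8,0,0]]'; python3 -m pendant '[[0,-0.3,0,0],[0,-0.6,0,0],[0,-0.9,0,0],[0,-1.2,0,0],[0,-1.5,0,0],[0,-1.8,0,0],[0,-2,0,0],[0,-2,0,0],[0,-2,0,0],[0,-2,0,0]]';python3 lev.py
```

```text
time: 9.65
eef_pos: [0.5191, -0.1336, 0.1285]
eef_rot: [-180.0, 0.0, -1.6]
contact_force: [-0.4, -1.6, 0.0]
gripper_width: 0.0001
gripper_force: 0.7
time: 10.65
eef_pos: [0.5191, -0.1318, 0.1286]
eef_rot: [-180.0, -0.0, -1.6]
contact_force: [0.4, -0.1, 0.6]
gripper_width: 0.0005
gripper_force: 0.0
lever mm (cam)  27.5 0.48840192736111937 83
10.75 [ 0.51912454 -0.1318396   0.12856901] [-0.60717192 -0.81912213  0.15816133]
```

```bash
python3 -m pendant '[[0,-1.5,0,0],[0,-3,0,0],[0,-4.5,0,0],[0,-6,0,0],[0,-7.5,0,0],[0,-9,0,0],[0,-10,0,0],[0,-11,0,0],[0,-11.7,0,0],[0,-11.7,0,0]]'; python3 -m pendant '[[0,-0.2,0,0],[0,-0.4,0,0],[0,-0.6,0,0],[0,-0.8,0,0],[0,-1.0,0,0],[0,-1.2,0,0],[0,-1.4,0,0],[0,-1.6,0,0],[0,-1.8,0,0],[0,-1.8,0,0]]';python3 lev.py
```

```text
time: 11.75
eef_pos: [0.5195, -0.1201, 0.1286]
eef_rot: [180.0, -0.0, -1.6]
contact_force: [0.7, -2.8, -0.0]
gripper_width: 0.0005
gripper_force: 1.4
time: 12.75
eef_pos: [0.5195, -0.1183, 0.1286]
eef_rot: [-180.0, 0.0, -1.6]
contact_force: [0.2, -0.0, -0.3]
gripper_width: 0.0005
gripper_force: 0.0
lever mm (cam)  42.0 0.5348189604715677 84
12.85 [ 0.51951112 -0.11832055  0.12856237] [-0.17462689 -0.0374861   0.133266  ]
```

The lever is in the third detent. Backing off, rising and moving over the button.

```bash
python3 -m pendant '[[0,4,0,0],[0,10,0,0],[0,12,-5,0],[0,12,-16,0],[0,12,-30,0],[0,12,-44,0],[0,12,-56,0],[0,5,-60,0],[0,-10,-60,0],[0,-25,-60,0]]'; python3 -m pendant '[[0,-25,0,0],[0,-50,0,0],[0,-75,0,0],[0,-95,0,0],[0,-110,3,0],[0,-117,12,0],[0,-120,22,0],[0,-120,32,0],[0,-120,38,0],[0,-120,40,0]]';python3 lev.py;  python3 - <<'E'
from bench import snapshot
import cv2
a=snapshot("scene")["image"][130:250,150:310]
cv2.imwrite("pics/c.png",cv2.cvtColor(cv2.resize(a,None,fx=5,fy=5,interpolation=2),cv2.COLOR_RGB2BGR))
E
```

```text
time: 13.85
eef_pos: [0.5198, -0.0921, 0.1882]
eef_rot: [-180.0, 0.0, -1.6]
contact_force: [-0.6, 0.2, -0.5]
gripper_width: 0.0002
gripper_force: 0.0
time: 14.85
eef_pos: [0.523, 0.0258, 0.1473]
eef_rot: [180.0, 0.1, -1.7]
contact_force: [-0.1, -0.0, -0.3]
gripper_width: 0.0005
gripper_force: 0.0
lever mm (cam)  42.0 0.24910377177789117 86
14.95 [0.52343481 0.02599381 0.14812276] [-0.42808747 -0.14103479 -0.05709619]
```

View pics/c.png

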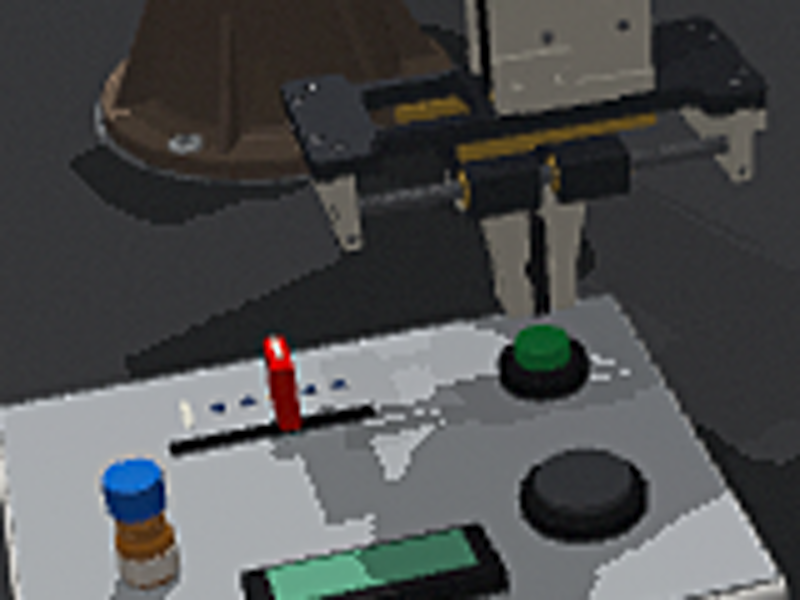

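Lever stands in front of the orange dot; the fingertips (540,310) are centred above the button (543,345). Lowering.

```bash
python3 -m pendant '[[0,0,3,0],[0,0,7,0],[0,0,11,0],[0,0,14,0],[0,0,16,0],[0,0,17,0],[0,0,18,0],[0,0,18,0],[0,0,18,0],[0,0,18,0]]'; python3 -m pendant '[[0,0,0.5,0],[0,0,1,0],[0,0,1.5,0],[0,0,2,0],[0,0,2.5,0],[0,0,3,0],[0,0,3,0],[0,0,3,0],[0,0,3,0],[0,0,3,0]]'
```

```text
time: 16.0
eef_pos: [0.5235, 0.0266, 0.1307]
eef_rot: [180.0, 0.0, -1.6]
contact_force: [-1.8, 0.4, 1.8]
gripper_width: 0.0004
gripper_force: 0.8
time: 17.0
eef_pos: [0.5236, 0.0266, 0.1276]
eef_rot: [-180.0, -0.0, -1.6]
contact_force: [-2.7, -0.1, 3.5]
gripper_width: 0.0003
gripper_force: 1.7
```

```bash
for i in 1 2; do python3 -m pendant '[[0,0,0.5,0],[0,0,1,0],[0,0,1.5,0],[0,0,1.5,0],[0,0,1.5,0],[0,0,1.5,0],[0,0,1.5,0],[0,0,1.5,0],[0,0,1.5,0],[0,0,1.5,0]]'; done; python3 - <<'E'
from bench import snapshot
import cv2
a=snapshot("scene")["image"][150:230,230:290]
cv2.imwrite("pics/d.png",cv2.cvtColor(cv2.resize(a,None,fx=7,fy=7,interpolation=2),cv2.COLOR_RGB2BGR))
E
```

```text
time: 18.0
eef_pos: [0.5236, 0.0266, 0.1261]
eef_rot: [-180.0, -0.0, -1.6]
contact_force: [-2.4, 0.2, 4.3]
gripper_width: 0.0005
gripper_force: 2.2
time: 19.0
eef_pos: [0.5236, 0.0266, 0.1252]
eef_rot: [180.0, -0.0, -1.6]
contact_force: [-5.3, 0.2, 10.1]
gripper_width: 0.0004
gripper_force: 5.4
```

View pics/d.png

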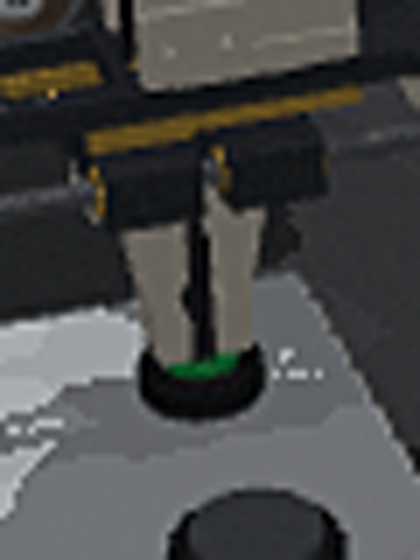

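```bash
python3 -m pendant '[[0,0,0.3,0],[0,0,0.6,0],[0,0,0.8,0],[0,0,0.8,0],[0,0,0.8,0],[0,0,0.8,0],[0,0,0.8,0],[0,0,0.8,0],[0,0,0.8,0],[0,0,0.8,0]]' | egrep 'pos|force'; python3 -m pendant '[[0,0,-1,0],[0,0,-2,0],[0,0,-3,0],[0,0,-4,0],[0,0,-5,0],[0,0,-6,0],[0,0,-6.2,0],[0,0,-6.2,0],[0,0,-6.2,0],[0,0,-6.2,0]]'| egrep 'pos|force'; for i in 1 2 3 4; do  python3 -m pendant '[[0,0,-0.3,0],[0,0,-0.6,0],[0,0,-0.6,0],[0,0,-0.6,0],[0,0,-0.6,0],[0,0,-0.6,0],[0,0,-0.6,0],[0,0,-0.6,0],[0,0,-0.6,0],[0,0,-0.6,0]]'| egrep 'pos|force'; done
```

```text
eef_pos: [0.5237, 0.0266, 0.1251]
contact_force: [-6.9, 1.3, 17.2]
gripper_force: 8.6
eef_pos: [0.5236, 0.0266, 0.1299]
contact_force: [-1.2, -1.1, 3.5]
gripper_force: 1.1
eef_pos: [0.5236, 0.0266, 0.1306]
contact_force: [-1.2, -0.8, 1.8]
gripper_force: 0.9
eef_pos: [0.5236, 0.0266, 0.1312]
contact_force: [-1.1, -0.1, 1.6]
gripper_force: 0.7
eef_pos: [0.5236, 0.0266, 0.1318]
contact_force: [0.8, 0.8, -0.2]
gripper_force: 0.0
eef_pos: [0.5235, 0.0266, 0.1323]
contact_force: [-0.4, 0.2, -0.1]
gripper_force: 0.0
```

Release at z≈0.1314 against the bottom at 0.1252 gives about 6 mm of travel, so the button went fully down. Retreating.

```bash
python3 -m pendant '[[0,0,-3,0],[0,0,-10,0],[0,0,-20,0],[0,0,-32,0],[0,0,-45,0],[0,0,-57,0],[0,0,-66,0],[0,0,-70,0],[0,0,-70,0],[0,0,-70,0]]'; python3 lev.py;  python3 - <<'E'
from bench import snapshot
import cv2
a=snapshot("scene")["image"][150:330,90:350]
cv2.imwrite("pics/e.png",cv2.cvtColor(cv2.resize(a,None,fx=3,fy=3,interpolation=2),cv2.COLOR_RGB2BGR))
E
```

```text
time: 26.05
eef_pos: [0.5233, 0.0266, 0.202]
eef_rot: [180.0, 0.0, -1.6]
contact_force: [-0.1, 0.7, 0.5]
gripper_width: 0.0001
gripper_force: 0.0
lever mm (cam)  42.0 0.24910377177789117 86
26.15 [0.5232216  0.02650377 0.20175003] [-0.30830493 -0.54922495 -0.07062869]
```

View pics/e.png

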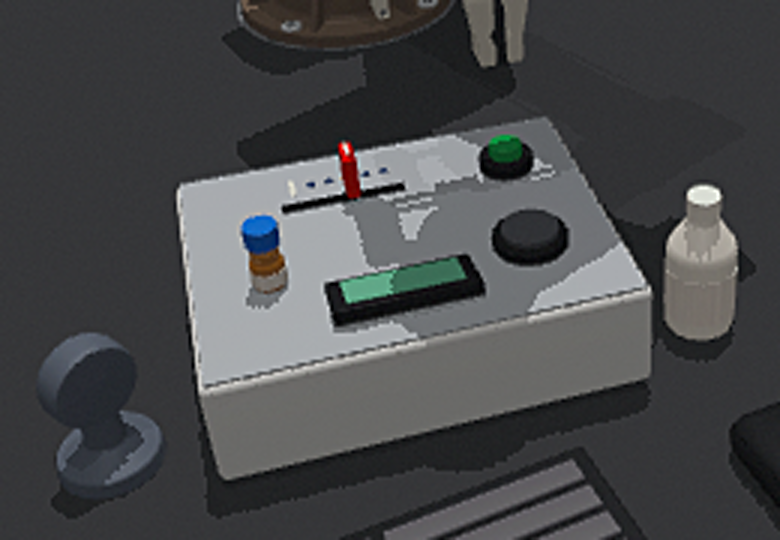

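The lever (348,170) stands at the orange dot with two dots on either side, the button (505,150) is back up, and the vial, bottle and scanner are undisturbed.

```bash
python3 -c "from bench import job; print(job.job_done())"
```

```text
the job is handed in; nothing more can be done
None
```

I pushed the lever click by click into its third detent (camera reads 42 mm) without overrunning it. I then pressed the read button down its full travel (about 6 mm) and it came back up. I handed the job in at about 26 s with the arm clear; I never moved near the marker but did not look at it again afterwards.

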